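# Put the embossing roller on its spindle and rack it

## Task

Take the spindle out of its stand, thread it into the bore of the brick-pattern roller lying in the trough, and push until the sprung catch has given way and the roller meets the collar; bed it there with a steady push of about 15 N for a second. Then lift the roller on the spindle and lay the spindle back in both forks of the stand, roller between them. The roller is freshly sealed, so only the spindle may handle it; never press harder than 20 N, and leave the other things on the bench alone.

Things in the scene. Friction and masses are not known exactly. Their poses are not given: they have to be found in the camera images.
- spindle_handle (a point): Spindle: 156 mm steel rod, 120 g, dark wooden handle; starts level in the stand. Point: handle centre, on the rod's axis. x: handle to tip; z: up as it lies at start. Along x from here, mm: handle block -25 to 25 (16 wide in y: grip it here across y, 24 high in z), neck 12 diameter to 45, collar 24 diameter 45 to 51, shaft 12 diameter to 119, cone to the tip at 131.
- spindle_collar (a point): Centre of the spindle's collar face that the roller must sit against, on the rod's axis, 51 mm from the handle centre. x: towards the tip. A groove 8 mm in diameter round the shaft, 24 mm beyond this face, takes the roller's catch.
- spindle_tip (a point): End of the spindle's blunt cone (12 to 5 mm in diameter over its last 12 mm), on the axis, 131 mm from the handle centre. x: outward along the rod.
- roller_mid (a point): Roller: wooden cylinder with brick relief, 57 mm diameter, 48 long, 85 to 150 g, lying in the trough. Freshly sealed: not for the gripper. Point: its centre, on the bore's axis (bore 15 mm, right through, level). x: along the bore, the way the spindle goes in. Home: this point 75 mm along x from the spindle handle's centre, the roller's face on the collar.
- roller_mouth (a point): Centre of the end of the bore where the spindle enters, 24 mm before the roller's centre; sharp rim. Halfway in, two sprung balls stand in from the sides, 7 mm apart; the cone parts them with 4 to 7 N of push, they drag on the shaft by 2 to 4 N, then drop in its groove when the roller is home and keep it from sliding off.
- trough: Fixed wooden V-trough, 125 x 74 mm; origin on the table below the line of the roller's axis, which runs 46 mm above the table. x: along the trough, the way the spindle is pushed in; z up. V cheeks from x = -26 to 62 mm, up to 30 mm high. The roller's centre starts at x = -8 to 0 mm; pushed, it slides along the V until it meets the stop.
- trough_stop_zone (a point): Middle of the stop's range, 43 mm along the trough's x, on the roller's axis. The stop is an aluminium U-plate, 9 mm thick, 58 high, its 20 mm slot open at the top lets the spindle pass. It is clamped with its near face anywhere from 9 mm before to 9 mm beyond this point; its setting is not measured.
- stand: Fixed wooden stand; origin on the table, x: along the spindle from handle to tip, z up. Base 124 x 80 x 8 mm, x from -39 to 85. Two V-forks open at the top, 8 mm thick, 75 mm high, mouths 35 mm wide: at x = -16 for the neck between handle and collar, at x = 62 for the shaft beyond the roller.
- stand_rest (a point): Where the centre of the collar face lies when the spindle lies home in both forks, 66 mm above the table (the handle's centre is then at -51 mm along x); up to 6 mm either way along x is good. x: along the spindle to its tip, level.
- rule: Folded white rule, 230 x 18 x 16 high, lying between robot and fixtures (mm); leave it alone. Origin at the centre of its underside.
- knife: Craft knife with blue 110 mm handle, 14 high, with a 55 mm blade, lying beyond the fixtures (mm); leave it alone. Origin at the centre of its underside.
- batten: Wooden batten 190 x 22 x 9 high, lying beyond the fixtures (mm); leave it alone. Origin at the centre of its underside.
- gluejar: White glue jar, 60 diameter, 85 high, standing (mm); leave it alone. Origin at the centre of its underside.
- arch: Cream battlemented model wall piece with an arch, 28 x 90 x 117 high, standing (mm); leave it alone. Origin at the centre of its underside.
- plasterblock: White plaster block 70 x 45 x 35 high (mm); leave it alone. Origin at the centre of its underside.
- paintpot: Small clear pot with black lid, 44 diameter, 60 high, standing to the right of the robot (mm); leave it alone. Origin at the centre of its underside.

How it is judged (in metres and radians):
On the way, in this order (a step that is already met when the one before it is completed fails the run):
1. the spindle is through the roller's bore and the roller is bedded home against the collar: gap under 2 mm, pressed on the stop with 11 to 20 N (x of roller_mid in the frame of spindle_handle between 0.072 and 0.077 m and contact force between roller and trough above 11 N and y of roller_mid in the frame of spindle_handle between -0.005 and 0.005 m and z of roller_mid in the frame of spindle_handle between -0.005 and 0.005 m), for 0.5 s.
2. the roller hangs on the spindle, lifted clear of the trough (its centre over 110 mm above the table) (height (world z) of roller_mid above 0.11 m and x of roller_mid in the frame of spindle_handle below 0.081 m and y of roller_mid in the frame of spindle_handle between -0.005 and 0.005 m and z of roller_mid in the frame of spindle_handle between -0.005 and 0.005 m), for 0.2 s.
At the end, for the whole second after the job is handed in: The spindle lies at rest in both forks of the stand (axis 66 mm up within 5 mm, within 7.5 mm along and 6 mm across, aligned within 0.08 rad), with the roller on it within 6 mm of the collar, between the forks, and the robot has let go (x of spindle_handle in the frame of stand between -0.0585 and -0.0435 m and y of spindle_handle in the frame of stand between -0.006 and 0.006 m and z of spindle_handle in the frame of stand between 0.061 and 0.071 m and angle between the x axis of spindle_handle and the x axis of stand, either way round below 0.08 rad and x of roller_mid in the frame of spindle_handle between 0.072 and 0.081 m and y of roller_mid in the frame of spindle_handle between -0.005 and 0.005 m and z of roller_mid in the frame of spindle_handle between -0.005 and 0.005 m and linear speed of each of spindle, roller below 0.02 m/s); the robot touches nothing.
It fails at once if the roller is pressed against the trough or its stop with more than 20 N (contact force between roller and trough above 20 N).
It fails at once if the spindle is pressed into the stand, or dropped on it, with more than 20 N (contact force between spindle and stand above 20 N).
It fails at once if the gripper or arm touches the freshly sealed roller (contact force between any of the fingers, the arm and roller above 0.3 N).
It fails at once if a bystander on the bench is moved by more than 15 mm (distance of any of rule, knife, batten, gluejar, arch, plasterblock, paintpot from where it was at the start of the episode above 0.015 m).
It also fails if it takes over 67 s, if anything falls off the work surface, if the arm or the gripper's body presses on something with over 40 N, if the wrist force passes 120 N, or if a joint passes its speed limit or range.

## Robot

A 7-joint arm with a two-finger parallel gripper is mounted at the origin on the work surface. World frame = base frame: x ahead of the robot, y to its left, z up, the work surface at z = 0. Lengths are in m, angles in degrees, forces in N, time in s.
With the tool pointing down it reaches from about 0.425 to 0.875 m from the base axis. Payload 4.7 kg.
Tool frame: the origin (TCP) lies between the finger pads; the fingertips stand 8 mm ahead of it and the grasp point (between the pads) lies 11 mm behind it; z points along the fingers, y is the line along which they close (so a half turn about z gives the same grasp; the last joint's range is limited). The gripper opens to 87 mm and grips with 3 to 60 N. Pads are 19 mm wide; open, the fingers measure 117 mm over their backs; the gripper's body (75 mm by 190 mm) begins 51 mm behind the grasp point.
Start: joints at [77.24, 18.392, -4.016, 83.108, 1.295, 78.541, -3.26], TCP at [0.152, -0.632, 0.231] pointing down, gripper open.
Joint ranges: [-163.93, 163.93], [-17.29, 119.83], [-79.2, 71.16], [3.27, 140.29], [-89.18, 269.18], [5.43, 117.66], [-154.24, 154.24]. Speed limits (degrees/s): [147.25, 147.25, 180, 180, 180, 180, 180].

## Interface

Orientations are given as [roll, pitch, yaw] about the fixed x, y, z axes, in that order (R = Rz(yaw) Ry(pitch) Rx(roll)).
In Python, from cell import env, viewer gives the robot as it stands. The module is installed in compiled form; this text tells all that it offers.
- The arm moves only by the tool arm_command, never from a script. Its argument "series" is a list of rows, each a list of 2 entries, a list of its own where there are three numbers: the shift along the tool's x, y, z in mm, then the turn about the tool's z in rad. A call has exactly 5 rows; each row is the pose to reach, as a shift and turn from the pose commanded when the call began, along the tool's axes at that moment; what a row does not reach only later rows make up. A row lasts 1/10 s, in which the tool goes at most 50 mm and 8.59 degrees, less where a joint would pass 70% of its speed; a pose out of reach is approached as far as the arm can. A call with a gripper value outside its range is refused whole. "grip" is the gripper command: -1 is fully open, 1 is shut, values between are in proportion, set as the call begins (left out, the last holds). The fingers move at their own pace and stop on an object; "grip_force" is the grip in N (left out, the last holds). Time passes only in rows, so rows that repeat a pose let the fingers close, or fill a call up. It gives the time, the measured TCP pose, the force, the opening and the grip force at its end, in the units of the state.
- env.get_obs(): the state, without advancing time (a new reading comes with each control period).
- viewer.read_camera(name): name is "scene" or "top" or "wrist"; returns (picture, depth): 420x560x3 uint8, blue, green, red; 420x560 float32, m along the optical axis (not along the pixel's ray), 0 where there is no reading.
- viewer.calibration(name): a dict with "K" (3x3 intrinsics, pixels), "dist" ([k1, k2, p1, p2, k3] as OpenCV has them; the pictures are not rectified), "T" (4x4, takes a point from camera to world coordinates); the wrist camera has in their place "hand_eye" (4x4, takes a point from camera to tool coordinates, whose origin is the TCP and whose axes are the flange's). Camera axes: x right, y up, looking along -z (the intrinsics and any distortion apply to the point x, -y, -z); pixel columns grow to the right and rows downward; lengths in m; the calibration is good to about 2 mm. A picture is of the moment at which its call begins: read the wrist's pose just before it. calibration takes no time and is no camera call.
- env.sign_off(): hands the job in; it is judged then, once.
The state is a dict: "time_s": time; "qpos": joint angles; "joint_velocities": joint speeds; "effort": joint torques, N m; "tool_pos": TCP position; "tool_rot": TCP orientation; "force": force on the tool from outside, world axes, zero at the start; "wrist_torque": the same for the moment, N m; "grip_width": finger opening in m; "grasp_force": force on a finger pad.
Only numpy, scipy, OpenCV 4.12 (cv2) and the standard library are available. Lean on these libraries where they do the work, as an engineer would, in place of code of your own. Each camera call takes 0.05 s, during which the arm holds its last target. There are 200 camera calls.

## Working session

There is one attempt and no reset: what is moved stays moved. The work goes in short steps, Python scripts to look and compute and a tool call to move; the robot and the scene stay as the last step left them, time stands still between calls to the robot, and variables do not carry over. Pictures are saved under pics/ and viewed, at most 10 in all, crops included, and the job is handed in when it is done.

Besides the shell and the picture viewer there is one more tool, called after "Emit:" as a command line: name --argument value ..., lists and objects as JSON in quotes. arm_command: Moves the arm, as the interface text tells. Its arguments: {"type":"object","properties":{"series":{"type":"array"},"grip":{"type":"number"},"grip_force":{"type":"number"}},"required":["series"]}

```bash
mkdir -p pics
python3 - <<'E'
from cell import env, viewer
import cv2,numpy as np
o=env.get_obs()
for k,v in o.items(): print(k,np.round(v,4).tolist())
for n in ("scene","top","wrist"):
    p,d=viewer.read_camera(n); cv2.imwrite(f"pics/{n}0.png",p); np.save(f"pics/{n}0.npy",d)
    c=viewer.calibration(n); print(n,{k:np.round(v,4).tolist() for k,v in c.items()})
a=np.hstack([cv2.imread(f"pics/{n}0.png") for n in("scene","top")])
E
```

```text
time_s 0.0
qpos [77.2411, 18.4395, -4.0158, 83.1748, 1.2969, 78.5403, -3.2607]
joint_velocities [-0.0159, -0.0216, 0.0125, 0.0991, -0.0713, 0.0065, 0.0299]
effort [0.0002, -49.128, -0.4034, -31.2524, -0.0639, 0.0438, 0.0002]
tool_pos [0.1523, -0.6314, 0.2295]
tool_rot [-179.8908, 0.0075, 13.5686]
force [-0.6267, -0.1533, -0.9547]
wrist_torque [0.0161, 0.0006, 0.0347]
grasp_force 0.0
grip_width 0.0868
scene {'K': [[474.7039, 0.0, 285.6581], [0.0, 474.7039, 208.5597], [0.0, 0.0, 1.0]], 'dist': [-0.0885, 0.0, 0.0, 0.0, 0.0], 'T': [[0.6847, -0.5625, 0.4634, 1.141], [0.7288, 0.5326, -0.4304, -0.6546], [-0.0047, 0.6324, 0.7746, 1.0086], [0.0, 0.0, 0.0, 1.0]]}
top {'K': [[428.7342, 0.0, 282.7268], [0.0, 428.7342, 212.2938], [0.0, 0.0, 1.0]], 'dist': [0.006, 0.0, 0.0, 0.0, 0.0], 'T': [[-0.0076, 0.9848, -0.1733, 0.4225], [-0.9996, -0.0125, -0.0272, -0.1434], [-0.0289, 0.173, 0.9845, 1.0337], [0.0, 0.0, 0.0, 1.0]]}
wrist {'K': [[300.4382, 0.0, 279.1764], [0.0, 300.4382, 208.4984], [0.0, 0.0, 1.0]], 'dist': [0.0048, 0.0, 0.0, 0.0, 0.0], 'hand_eye': [[-0.0001, 0.968, 0.2509, 0.0679], [1.0, -0.0001, 0.0008, -0.0002], [0.0008, 0.2509, -0.968, -0.1542], [0.0, 0.0, 0.0, 1.0]]}
```

View pics/top0.png

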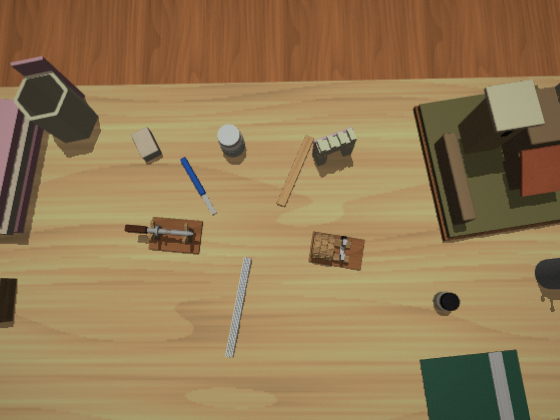

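View pics/scene0.png

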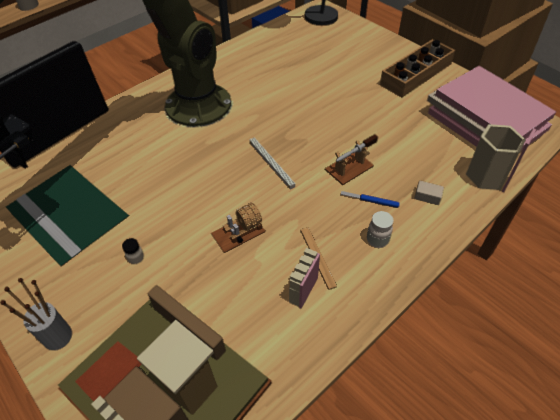

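The top view shows the spindle in its stand at about (175,235), with the handle at (135,229) and the tip at (193,234). The trough is at (337,250), with the roller at (323,247) and the stop plate at (344,248). Both x axes point to image right. The scene view agrees.

```bash
cat > h.py <<'E'
from cell import env, viewer
import cv2,numpy as np
from scipy.spatial.transform import Rotation as R
def pose(o):
    T=np.eye(4);T[:3,:3]=R.from_euler('xyz',o['tool_rot'],degrees=True).as_matrix();T[:3,3]=o['tool_pos'];return T
def cam(n,T=None):
    c=viewer.calibration(n); return np.array(c['K']),np.array(c['dist']),(np.array(c['T']) if n!='wrist' else T@np.array(c['hand_eye']))
def rays(px,K,D,T):
    u=cv2.undistortPoints(np.float64(px).reshape(-1,1,2),K,D).reshape(-1,2)
    return T[:3,3],np.c_[u[:,0],-u[:,1],-np.ones(len(u))]@T[:3,:3].T
def onz(px,z,C):
    o,d=rays(px,*C); return o+d*((z-o[2])/d[:,2])[:,None]
def cloud(depth,C,roi=None):
    v,u=np.nonzero(depth>0)
    if roi: m=(u>=roi[0])&(u<roi[2])&(v>=roi[1])&(v<roi[3]);u,v=u[m],v[m]
    o,d=rays(np.c_[u,v],*C); return np.c_[u,v],o+d*depth[v,u][:,None]
E
python3 - <<'E'
from h import *
C=cam('top');d=np.load('pics/top0.npy');im=cv2.imread('pics/top0.png')
for n,roi in (('stand',(115,205,215,265)),('trough',(300,222,375,280))):
    px,P=cloud(d,C,roi); hsv=cv2.cvtColor(im,cv2.COLOR_BGR2HSV)[px[:,1],px[:,0]]
    print(n,'table z',np.median(P[:,2]))
    b=P[(P[:,2]>.004)&(P[:,2]<.014)]; print('base rect',len(b),cv2.minAreaRect(np.float32(b[:,:2]*1000)))
    for lo,hi in ((.04,.06),(.06,.08),(.08,.1)):
        q=P[(P[:,2]>lo)&(P[:,2]<hi)]
        if len(q)>5: print(lo,hi,len(q),q.mean(0).round(4),cv2.minAreaRect(np.float32(q[:,:2]*1000)),q[:,2].max())
H=[onz([p],z,C).round(4)[0] for p,z in (((135,229),.066),((193,234),.066),((323,247),.046),((344,248),.058))];print(H)
E
```

```text
stand table z 0.0012162557428203602
base rect 1334 ((553.2825927734375, 176.63528442382812), (247.49755859375, 144.55221557617188), 89.26419067382812)
0.04 0.06 46 [0.5478 0.1441 0.0503] ((553.7371215820312, 172.2955322265625), (138.27024841308594, 33.12163543701172), 84.02824401855469) 0.059933368010330446
0.06 0.08 526 [0.5527 0.1671 0.0719] ((553.0531005859375, 167.6563720703125), (154.99229431152344, 46.16143035888672), 84.52935028076172) 0.07990672203520743
0.08 0.1 16 [0.5583 0.2177 0.081 ] ((557.0128173828125, 205.3100128173828), (71.55519104003906, 11.550703048706055), 89.24321746826172) 0.08329549737739894
trough table z 0.000942379501124857
base rect 605 ((512.1715698242188, -232.92098999023438), (156.48388671875, 131.56565856933594), 85.9477310180664)
0.04 0.06 139 [ 0.5077 -0.2241  0.0547] ((513.0886840820312, -220.37420654296875), (75.1521987915039, 58.11003494262695), 79.76514434814453) 0.0598673758895637
0.06 0.08 468 [ 0.5146 -0.2072  0.0701] ((513.0457153320312, -220.20803833007812), (74.63704681396484, 51.957740783691406), 79.88525390625) 0.07816856287852669
[array([0.5581, 0.2233, 0.066 ]), array([0.545 , 0.0888, 0.066 ]), array([ 0.5141, -0.2083,  0.046 ]), array([ 0.5102, -0.2549,  0.058 ])]
```

Run:
```python
import cv2,numpy as np
im=cv2.imread('pics/top0.png')
a=cv2.resize(im[205:275,110:220],None,fx=7,fy=4.2*7/4.2*.6,interpolation=cv2.INTER_CUBIC)
b=cv2.resize(im[205:275,290:400],None,fx=7,fy=4.2,interpolation=cv2.INTER_CUBIC)
cv2.imwrite('pics/crop.png',np.vstack([a,b]))
```

```text
(no output)
```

View pics/crop.png

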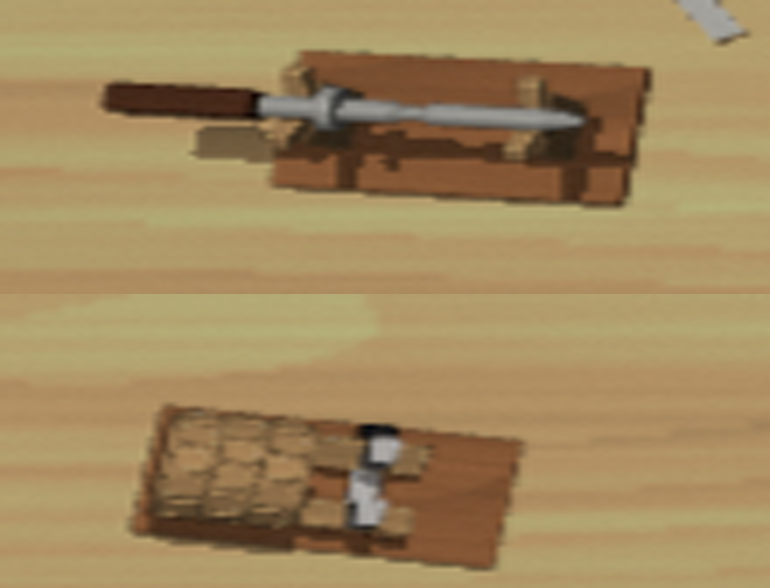

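The crop shows the spindle from the handle butt at about (105,97) to the tip at (585,120). The roller's left face is at about (155,460) and the stop plate at (370,480). Next I move over the trough for a closer wrist view.

Emit:
arm_command --series '[[[40,-28,3],-0.11],[[80,-56,6],-0.22],[[120,-84,9],-0.33],[[160,-112,12],-0.44],[[200,-140,15],-0.55]]' --grip -1

```text
time_s: 0.65
tool_pos: [0.315, -0.4471, 0.2153]
tool_rot: [-180.0, 0.0, 45.3]
force: [0.3, -0.6, -0.4]
grip_width: 0.0869
grasp_force: 0.0
```

Emit:
arm_command --series '[[[45,-3,3],-0.1],[[90,-6,6],-0.2],[[135,-9,9],-0.3],[[180,-12,12],-0.4],[[225,-13,15],-0.5]]'

```text
time_s: 1.15
tool_pos: [0.4644, -0.2788, 0.2004]
tool_rot: [-180.0, 0.0, 74.0]
force: [0.5, -0.2, -0.7]
grip_width: 0.087
grasp_force: 0.0
```

Emit:
arm_command --series '[[[30,14,0],-0.05],[[60,28,0],-0.1],[[69,32,0],-0.106],[[69,32,0],-0.106],[[69,32,0],-0.106]]'

```text
time_s: 1.65
tool_pos: [0.5127, -0.2246, 0.2002]
tool_rot: [-179.9, 0.1, 79.7]
force: [-0.1, -1.7, 0.1]
grip_width: 0.087
grasp_force: 0.0
```

Run:
```python
from h import *
o=env.get_obs();T=pose(o);print(o['tool_pos'],o['tool_rot'],o['qpos'])
p,d=viewer.read_camera('wrist');np.save('pics/w1.npy',d);np.save('pics/w1T.npy',T);cv2.imwrite('pics/w1.png',p)
```

```text
[ 0.51271606 -0.22464582  0.20022068] [-1.79938104e+02  5.86919212e-02  7.96769501e+01] [ 48.63355005  10.60112703 -30.99169862  97.65754672   5.74350187
  73.36020771   6.09752892]
```

View pics/w1.png

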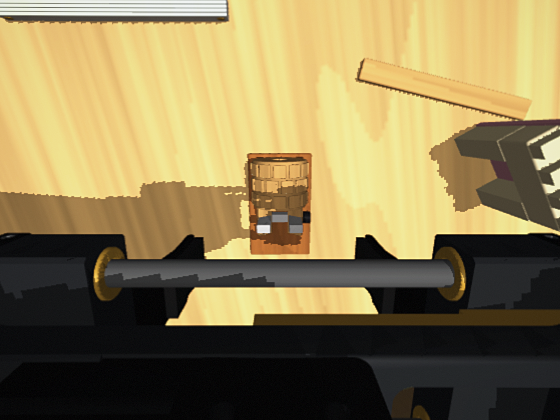

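The wrist picture shows the trough upright at columns 248–310 and rows 153–254. The roller is at rows 157–215 and the stop plate at rows 213–233, above the gripper's own parts.

Run:
```python
from h import *
T=np.load('pics/w1T.npy');d=np.load('pics/w1.npy');C=cam('wrist',T)
px,P=cloud(d,C,(215,130,345,256))
print('table',np.median(P[P[:,2]<.004,2]))
h,e=np.histogram(P[:,2],np.arange(0,.09,.003));print(list(zip((e[:-1]*1e3).round(),h)))
b=P[(P[:,2]>.004)&(P[:,2]<.09)];r=cv2.minAreaRect(np.float32(b[:,:2]*1000));print('all',r)
# roller cylinder: points above 50mm on handle side
q=P[(P[:,2]>.035)&(P[:,2]<.085)]
r2=cv2.minAreaRect(np.float32(q[:,:2]*1000));print('high',r2)
from scipy.optimize import least_squares
# profile in trough frame (axis dir ang)
a=np.deg2rad(-100.3);
for ang in(-100.3,):
  ux=np.array([np.cos(a),np.sin(a)]);uy=np.array([-ux[1],ux[0]]);c=np.array([.5127,-.2246])
  s=(q[:,:2]-c)@ux;t=(q[:,:2]-c)@uy
  for k in np.arange(-.06,.06,.004):
    m=(s>=k)&(s<k+.004)
    if m.sum(): print(round(k*1e3),m.sum(),(np.percentile(t[m],[0,50,100])*1e3).round(1),(q[m,2].max()*1e3).round(1))
```

```text
table 2.9606188669817346e-06
[(np.float64(0.0), np.int64(5066)), (np.float64(3.0), np.int64(1229)), (np.float64(6.0), np.int64(1053)), (np.float64(9.0), np.int64(4)), (np.float64(12.0), np.int64(35)), (np.float64(15.0), np.int64(96)), (np.float64(18.0), np.int64(164)), (np.float64(21.0), np.int64(73)), (np.float64(24.0), np.int64(123)), (np.float64(27.0), np.int64(110)), (np.float64(30.0), np.int64(14)), (np.float64(33.0), np.int64(25)), (np.float64(36.0), np.int64(66)), (np.float64(39.0), np.int64(33)), (np.float64(42.0), np.int64(26)), (np.float64(45.0), np.int64(33)), (np.float64(48.0), np.int64(78)), (np.float64(51.0), np.int64(80)), (np.float64(54.0), np.int64(97)), (np.float64(57.0), np.int64(392)), (np.float64(60.0), np.int64(114)), (np.float64(63.0), np.int64(311)), (np.float64(66.0), np.int64(265)), (np.float64(69.0), np.int64(553)), (np.float64(72.0), np.int64(950)), (np.float64(75.0), np.int64(279)), (np.float64(78.0), np.int64(0)), (np.float64(81.0), np.int64(0)), (np.float64(84.0), np.int64(0))]
all ((509.2949523925781, -242.44723510742188), (123.64305114746094, 73.87826538085938), 79.8319091796875)
high ((512.9976806640625, -221.32296752929688), (75.0217514038086, 58.887027740478516), 79.91615295410156)
-44 201 [-26.7  -0.8  25.4] 73.8
-40 267 [-28.9   0.1  28.1] 76.4
-36 240 [-29.    0.1  28.3] 76.6
-32 240 [-29.2  -0.8  28.5] 76.7
-28 228 [-29.2   0.1  28.4] 76.2
-24 252 [-29.5   0.1  28.6] 77.0
-20 237 [-29.7   0.1  28.9] 76.6
-16 237 [-29.8   0.1  28.8] 76.2
-12 207 [-28.4  -0.8  29.1] 75.9
-8 243 [-28.8   0.1  27.9] 76.6
-4 222 [-28.8  -0.8  28. ] 76.6
0 215 [-28.8  -0.8  28.1] 77.2
4 117 [-26.7   0.1  25.7] 74.9
24 214 [-24.    9.8  23.9] 58.9
28 109 [-23.8 -10.3  23. ] 59.6
32 55 [-23.9   9.9  23.1] 59.1
```

Emit:
arm_command --series '[[[44,-3,0],-0.02],[[88,-6,0],-0.04],[[132,-9,0],-0.06],[[176,-12,0],-0.08],[[220,-14,0],-0.084]]'

```text
time_s: 2.2
tool_pos: [0.5386, -0.005, 0.2007]
tool_rot: [180.0, 0.1, 84.4]
force: [1.0, -0.3, 0.4]
grip_width: 0.0869
grasp_force: 0.0
```

Emit:
arm_command --series '[[[45,1,0],0],[[90,2,0],0],[[127,3,0],0],[[127,3,0],0],[[127,3,0],0]]'

```text
time_s: 2.7
tool_pos: [0.5538, 0.1209, 0.2003]
tool_rot: [-180.0, 0.1, 84.6]
force: [0.2, -0.6, 0.1]
grip_width: 0.0871
grasp_force: 0.0
```

Run:
```python
from h import *
o=env.get_obs();T=pose(o);print(o['tool_pos'],o['tool_rot'],o['force'])
p,d=viewer.read_camera('wrist');np.save('pics/w2.npy',d);np.save('pics/w2T.npy',T);cv2.imwrite('pics/w2.png',p)
C=cam('wrist',T)
px,P=cloud(d,C,(200,60,360,254))
print('table',np.median(P[P[:,2]<.004,2]))
b=P[(P[:,2]>.004)&(P[:,2]<.012)];print('base',cv2.minAreaRect(np.float32(b[:,:2]*1000)))
q=P[(P[:,2]>.055)&(P[:,2]<.09)];print('high',cv2.minAreaRect(np.float32(q[:,:2]*1000)))
c=np.array([.556,.217]);a=np.deg2rad(-95.5);ux=np.array([np.cos(a),np.sin(a)]);uy=np.array([-ux[1],ux[0]])
s=(q[:,:2]-c)@ux;t=(q[:,:2]-c)@uy
for k in np.arange(-.04,.14,.006):
    m=(s>=k)&(s<k+.006)
    if m.sum(): print(round(k*1e3),m.sum(),(np.percentile(t[m],[0,50,100])*1e3).round(1),(q[m,2].max()*1e3).round(1))
```

```text
[0.55383402 0.12092949 0.20027369] [-1.79979532e+02  6.83407910e-02  8.45806304e+01] [ 0.1587514  -0.63045368  0.13209151]
table 1.8528155729002904e-05
base ((579.9515380859375, 128.08700561523438), (153.25962829589844, 141.74295043945312), 84.517578125)
high ((552.6712036132812, 166.034423828125), (155.1776123046875, 46.26863098144531), 84.61182403564453)
-28 104 [-5.8  1.5  8.7] 80.3
-22 133 [-5.9  1.9  8.8] 80.0
-16 134 [-5.9  1.1  8.8] 79.4
-10 139 [-6.   1.   8.8] 80.2
-4 129 [-6.1  1.   8.8] 79.2
2 125 [-6.1  1.8  8.8] 79.8
8 126 [-6.2  1.4  8.9] 80.0
14 128 [-6.3  1.4  8.9] 79.3
20 109 [-5.4  1.7  8.9] 78.8
26 228 [-21.3   1.7  24.6] 75.9
32 277 [-21.6   1.6  24.7] 75.9
38 120 [-9.6  1.6 12.8] 78.2
44 136 [-9.7  1.7 12.8] 79.8
50 88 [-4.2  1.6  7.2] 73.6
56 81 [-4.3  1.6  7.2] 73.8
62 74 [-4.3  1.6  7.2] 73.4
68 54 [-2.4  1.5  5.3] 70.8
74 73 [-4.4  1.5  7.2] 72.4
80 75 [-4.4  1.5  7.3] 72.8
86 71 [-3.4  2.4  7.3] 73.0
92 74 [-3.5  2.4  7.3] 73.5
98 69 [-3.6  1.5  7.3] 73.0
104 280 [-21.3   1.4  24. ] 75.3
110 197 [-21.4   1.4  24.1] 75.6
116 52 [-3.7  1.4  7.3] 72.6
122 31 [-1.7  1.4  5.3] 70.8
128 4 [0.3 1.8 3.3] 67.6
```

View pics/w2.png

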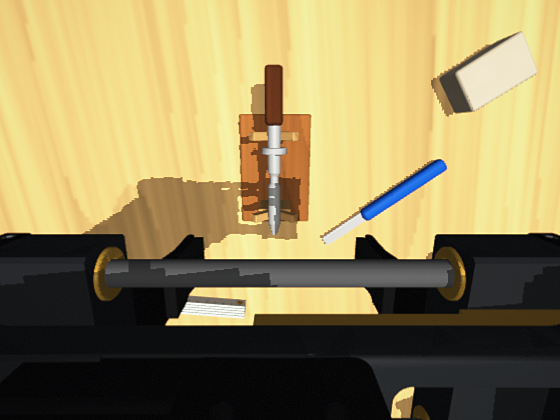

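The picture shows the spindle upright, with the handle at (273,95), collar at (273,152) and tip at (275,235). The stand base covers columns 240–310. The heights and the 155 mm length fit the description. Now moving above the handle and down onto it.

Emit:
arm_command --series '[[[40,-2,0],0],[[80,-4,0],0],[[98,-5.5,20],0],[[98,-5.5,60],0],[[98,-5.5,100],0]]'

```text
time_s: 3.25
tool_pos: [0.559, 0.218, 0.0999]
tool_rot: [179.9, 0.1, 84.4]
force: [0.8, -0.4, -0.7]
grip_width: 0.0872
grasp_force: 0.0
```

Emit:
arm_command --series '[[[0,0,25],0],[[0,0,40],0],[[0,0,45],0],[[0,0,45],0],[[0,0,45],0]]'

```text
time_s: 3.75
tool_pos: [0.5588, 0.2201, 0.057]
tool_rot: [179.9, -0.0, 84.6]
force: [-0.0, 0.9, 0.9]
grip_width: 0.0868
grasp_force: 0.0
```

Emit:
arm_command --series '[[[0,0,0],0],[[0,0,0],0],[[0,0,0],0],[[0,0,0],0],[[0,0,0],0]]' --grip 0.5 --grip_force 8

```text
time_s: 4.25
tool_pos: [0.5576, 0.2202, 0.0556]
tool_rot: [180.0, 0.0, 84.6]
force: [0.2, 0.1, 0.2]
grip_width: 0.055
grasp_force: 0.0
```

Emit:
arm_command --series '[[[0,0,0],0],[[0,0,0],0],[[0,0,0],0],[[0,0,0],0],[[0,0,0],0]]' --grip 1

```text
time_s: 4.75
tool_pos: [0.5578, 0.2202, 0.0555]
tool_rot: [180.0, -0.0, 84.6]
force: [0.3, -0.5, 0.6]
grip_width: 0.0157
grasp_force: 8.0
```

Emit:
arm_command --series '[[[0,0,0],0],[[0,0,0],0],[[0,0,0],0],[[0,0,0],0],[[0,0,0],0]]'

```text
time_s: 5.25
tool_pos: [0.5578, 0.2201, 0.0556]
tool_rot: [180.0, -0.0, 84.6]
force: [1.6, -0.3, 0.2]
grip_width: 0.0158
grasp_force: 8.0
```

Emit:
arm_command --series '[[[0,0,0],0],[[0,0,0],0],[[0,0,0],0],[[0,0,0],0],[[0,0,0],0]]' --grip_force 50

```text
time_s: 5.75
tool_pos: [0.5578, 0.2201, 0.0556]
tool_rot: [180.0, -0.0, 84.6]
force: [1.7, 0.4, -0.3]
grip_width: 0.0156
grasp_force: 50.0
```

Grasp is firm: width 15.7 mm against the 16 mm handle, at TCP (0.5578, 0.2201, 0.0556) and yaw 84.6. I lift 100 mm, then carry the spindle to a point 20 mm before the bore mouth.

Emit:
arm_command --series '[[[0,0,-10],0],[[0,0,-30],0],[[0,0,-60],0],[[0,0,-85],0],[[0,0,-100],0]]'

```text
time_s: 6.25
tool_pos: [0.5574, 0.2209, 0.1578]
tool_rot: [179.9, -0.0, 84.6]
force: [0.2, 0.0, -0.5]
grip_width: 0.0155
grasp_force: 50.0
```

Emit:
arm_command --series '[[[-20,1,0],0.01],[[-60,3,0],0.03],[[-105,5,0],0.05],[[-150,7,0],0.07],[[-195,10,0],0.083]]'

```text
time_s: 6.75
tool_pos: [0.5479, 0.0237, 0.1553]
tool_rot: [-179.9, 0.0, 79.9]
force: [0.6, -0.1, -1.6]
grip_width: 0.0157
grasp_force: 50.0
```

Emit:
arm_command --series '[[[-30,0,0],0],[[-50,0,0],0],[[-58,0,0],0],[[-58,0,0],0],[[-58,0,0],0]]'

```text
time_s: 7.25
tool_pos: [0.539, -0.0302, 0.1555]
tool_rot: [-180.0, -0.1, 80.0]
force: [0.4, -0.2, -1.0]
grip_width: 0.0156
grasp_force: 50.0
```

Emit:
arm_command --series '[[[0,4,20],0.003],[[0,8.2,50],0.003],[[0,8.2,85],0.003],[[0,8.2,110],0.003],[[0,8.2,119],0.003]]'

```text
time_s: 7.75
tool_pos: [0.5451, -0.0311, 0.0339]
tool_rot: [-179.7, -0.1, 79.9]
force: [-0.6, -0.7, -1.1]
grip_width: 0.0154
grasp_force: 50.0
```

Emit:
arm_command --series '[[[0,0,1],0],[[0,0,1],0],[[0,0,1],0],[[0,0,1],0],[[0,0,1],0]]'

```text
time_s: 8.25
tool_pos: [0.5477, -0.0337, 0.0364]
tool_rot: [179.9, 0.0, 79.7]
force: [-0.3, 0.5, -2.1]
grip_width: 0.016
grasp_force: 50.0
```

Run:
```python
from h import *
o=env.get_obs();print(o['tool_pos'],o['tool_rot'],o['force'])
p0=np.array(o['tool_pos'])[:2];a=np.deg2rad(-100.17);ux=np.array([np.cos(a),np.sin(a)]);uy=np.array([-ux[1],ux[0]])
print('TCP lateral from axis mm',((p0-[.5127,-.2246])@uy)*1e3+.25,'s',(p0-[.5127,-.2246])@ux*1e3)
p,d=viewer.read_camera('scene');C=cam('scene');px,P=cloud(d,C)
m=(P[:,2]>.04)&(P[:,2]<.085)&(abs((P[:,:2]-[.5127,-.2246])@uy)<.035);s=(P[:,:2]-[.5127,-.2246])@ux;t=(P[:,:2]-[.5127,-.2246])@uy
for k in np.arange(-.16,.04,.008):
    w=m&(s>=k)&(s<k+.008)
    if w.sum(): print(round(k*1e3),w.sum(),(np.percentile(t[w],[0,50,100])*1e3).round(1),(np.percentile(P[w,2],[0,50,100])*1e3).round(1))
cv2.imwrite('pics/s2.png',cv2.resize(p[130:270,180:400],None,fx=3.5,fy=3.5))
```

```text
[ 0.54769289 -0.03365834  0.03644647] [1.79907268e+02 1.67354184e-02 7.96723646e+01] [-0.2993115   0.45671589 -2.07389982]
TCP lateral from axis mm 0.978633938252237 s -194.1202982508328
-160 12 [-1.4  4.2  7.6] [45.  51.1 55.5]
-152 21 [-10.    8.3  14.4] [40.3 54.  60.2]
-144 21 [-8.3  5.  12.4] [42.8 52.5 59.2]
-136 12 [-2.2  5.   7.4] [44.7 51.2 54. ]
-128 10 [1.  3.4 7.1] [45.3 49.5 53.2]
-120 7 [-0.3  4.1  5.6] [47.4 51.4 55.1]
-112 14 [-3.5  5.7  8.7] [44.  50.8 55.6]
-104 13 [-1.7  4.   7.3] [43.5 50.6 55.4]
-96 13 [-3.2  5.4  8.9] [44.3 50.7 53.9]
-88 12 [-2.7  3.9  8.5] [45.7 49.6 53.4]
-80 15 [-3.3  4.7  9.8] [44.4 50.1 56.4]
-72 10 [-1.8  2.1  6.5] [43.6 48.9 53.3]
-64 1 [0.8 0.8 0.8] [48.6 48.6 48.6]
-48 9 [-12.5  22.4  28.3] [42.3 61.  73.3]
-40 60 [-20.9  16.9  32.6] [42.5 70.1 76.8]
-32 68 [-22.7  17.4  30.3] [41.  69.2 77.2]
-24 68 [-20.9  14.4  30.6] [41.8 69.4 80.1]
-16 66 [-27.2  16.1  30.8] [42.  68.3 77.4]
-8 64 [-21.8  17.4  30.7] [43.8 69.3 78.2]
0 108 [-21.6   8.   30.4] [40.1 60.1 77.3]
24 44 [-21.9  10.8  26.7] [40.2 55.3 61.6]
32 29 [-19.7  13.   26.6] [40.7 50.7 62.5]
```

View pics/s2.png

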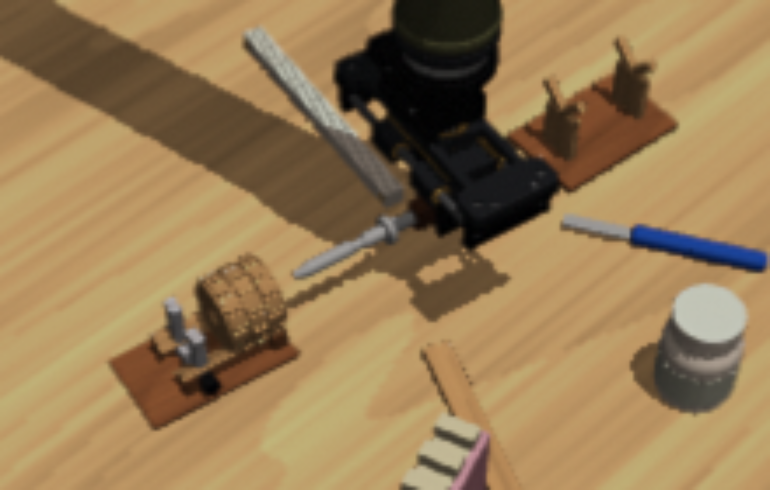

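The scene crop shows the spindle tip at (298,272), pointing at the roller mouth near (270,290), with the rule and knife clear. The TCP reads 1 mm off the bore axis, so I correct that, settle, and check before entering.

Emit:
arm_command --series '[[[0,-0.5,0.3],-0.002],[[0,-0.5,0.3],-0.002],[[0,-0.5,0.3],-0.002],[[0,-0.5,0.3],-0.002],[[0,-0.5,0.3],-0.002]]'

```text
time_s: 8.8
tool_pos: [0.5465, -0.0334, 0.0352]
tool_rot: [-180.0, 0.0, 79.8]
force: [0.8, 0.9, -1.4]
grip_width: 0.0155
grasp_force: 50.0
```

```bash
cat > st.py <<'E'
from h import *
o=env.get_obs();a=np.deg2rad(-100.17);ux=np.array([np.cos(a),np.sin(a)]);uy=np.array([-ux[1],ux[0]])
p=np.array(o['tool_pos']);f=np.array(o['force'])
print('t',o['time_s'],'lat',((p[:2]-[.5127,-.2246])@uy*1e3+.25).round(2),'s',((p[:2]-[.5127,-.2246])@ux*1e3).round(2),'z',p[2].round(4),'rot',np.round(o['tool_rot'],2),'Fax',(f[:2]@ux).round(2),'Flat',(f[:2]@uy).round(2),'Fz',f[2].round(2))
E
python3 st.py
```

```text
t 8.8 lat -0.2 s -194.18 z 0.0352 rot [-179.99    0.     79.8 ] Fax -1.0 Flat 0.6 Fz -1.42
```

Emit:
arm_command --series '[[[-6,0,0],0],[[-13,0,0],0],[[-20,0,0],0],[[-26,0,0],0],[[-30,0,0],0]]'

```text
time_s: 9.3
tool_pos: [0.5411, -0.0641, 0.0352]
tool_rot: [-180.0, 0.0, 79.7]
force: [-0.4, -0.4, -1.6]
grip_width: 0.0153
grasp_force: 50.0
```

Emit:
arm_command --series '[[[-1,0,0],0],[[-3,0,0],0],[[-5,0,0],0],[[-7,0,0],0],[[-8,0,0],0]]'

```text
time_s: 9.8
tool_pos: [0.5398, -0.0709, 0.0352]
tool_rot: [180.0, 0.0, 79.8]
force: [-0.2, 0.5, -0.9]
grip_width: 0.0159
grasp_force: 50.0
```

```bash
python3 st.py
```

```text
t 9.8 lat -0.19 s -156.06 z 0.0352 rot [1.80e+02 1.00e-02 7.98e+01] Fax -0.49 Flat -0.29 Fz -0.95
```

Emit:
arm_command --series '[[[-3,0,0],0],[[-6,0,0],0],[[-9,0,0],0],[[-12,0,0],0],[[-15,0,0],0]]'

```text
time_s: 10.3
tool_pos: [0.5374, -0.0855, 0.0353]
tool_rot: [180.0, -0.0, 79.8]
force: [0.5, 0.9, -1.2]
grip_width: 0.0156
grasp_force: 50.0
```

Emit:
arm_command --series '[[[-3,0,0],0],[[-6,0,0],0],[[-9,0,0],0],[[-12,0,0],0],[[-15,0,0],0]]'

```text
time_s: 10.8
tool_pos: [0.5346, -0.1005, 0.0352]
tool_rot: [180.0, 0.0, 79.8]
force: [1.1, -0.5, -1.2]
grip_width: 0.0152
grasp_force: 50.0
```

```bash
python3 st.py
```

```text
t 10.8 lat -0.14 s -125.97 z 0.0352 rot [179.99   0.    79.8 ] Fax 0.34 Flat 1.21 Fz -1.19
```

Emit:
arm_command --series '[[[-2,0,0],0],[[-4,0,0],0],[[-6,0,0],0],[[-8,0,0],0],[[-10,0,0],0]]'

```text
time_s: 11.3
tool_pos: [0.5328, -0.1091, 0.0352]
tool_rot: [-180.0, -0.1, 79.9]
force: [1.4, 2.9, -1.9]
grip_width: 0.0153
grasp_force: 50.0
```

Emit:
arm_command --series '[[[-2,0,0],0],[[-4,0,0],0],[[-6,0,0],0],[[-8,0,0],0],[[-10,0,0],0]]'

```text
time_s: 11.8
tool_pos: [0.5309, -0.1203, 0.0352]
tool_rot: [-180.0, 0.0, 79.8]
force: [0.8, 4.0, -2.3]
grip_width: 0.0157
grasp_force: 50.0
```

```bash
python3 st.py
```

```text
t 11.8 lat -0.24 s -105.93 z 0.0352 rot [-1.800e+02  1.000e-02  7.979e+01] Fax -4.11 Flat 0.09 Fz -2.34
```

Emit:
arm_command --series '[[[-2,0,0],0],[[-4,0,0],0],[[-6,0,0],0],[[-8,0,0],0],[[-10,0,0],0]]'

```text
time_s: 12.3
tool_pos: [0.5292, -0.13, 0.0353]
tool_rot: [180.0, 0.0, 79.8]
force: [1.5, 2.0, -1.7]
grip_width: 0.0156
grasp_force: 50.0
```

Emit:
arm_command --series '[[[-2,0,0],0],[[-4,0,0],0],[[-6,0,0],0],[[-8,0,0],0],[[-10,0,0],0]]'

```text
time_s: 12.8
tool_pos: [0.5275, -0.1398, 0.0353]
tool_rot: [180.0, 0.0, 79.8]
force: [0.6, 3.3, -1.1]
grip_width: 0.0156
grasp_force: 50.0
```

```bash
python3 st.py
```

```text
t 12.8 lat -0.19 s -86.04 z 0.0353 rot [180.    0.   79.8] Fax -3.35 Flat -0.01 Fz -1.13
```

Emit:
arm_command --series '[[[-1.2,0,0],0],[[-2.4,0,0],0],[[-3.6,0,0],0],[[-4.8,0,0],0],[[-6,0,0],0]]'

```text
time_s: 13.3
tool_pos: [0.5264, -0.1458, 0.0353]
tool_rot: [180.0, 0.0, 79.8]
force: [1.0, 2.8, -0.6]
grip_width: 0.016
grasp_force: 50.0
```

Emit:
arm_command --series '[[[-0.3,0,0],0],[[-0.6,0,0],0],[[-0.9,0,0],0],[[-1.2,0,0],0],[[-1.5,0,0],0]]'

```text
time_s: 13.8
tool_pos: [0.5261, -0.1474, 0.0353]
tool_rot: [-180.0, 0.0, 79.8]
force: [0.8, -0.5, -1.4]
grip_width: 0.0158
grasp_force: 50.0
```

```bash
python3 st.py
```

```text
t 13.8 lat -0.22 s -78.33 z 0.0353 rot [-1.800e+02  2.000e-02  7.979e+01] Fax 0.31 Flat 0.87 Fz -1.35
```

Emit:
arm_command --series '[[[-0.1,0,0],0],[[-0.2,0,0],0],[[-0.3,0,0],0],[[-0.4,0,0],0],[[-0.5,0,0],0]]'

```text
time_s: 14.3
tool_pos: [0.5261, -0.1474, 0.0353]
tool_rot: [180.0, -0.0, 79.8]
force: [0.9, 0.8, -0.4]
grip_width: 0.0156
grasp_force: 50.0
```

```bash
python3 st.py
```

```text
t 14.3 lat -0.21 s -78.31 z 0.0353 rot [180.    -0.    79.81] Fax -0.93 Flat 0.72 Fz -0.43
```

Emit:
arm_command --series '[[[-0.1,0,0],0],[[-0.2,0,0],0],[[-0.3,0,0],0],[[-0.4,0,0],0],[[-0.5,0,0],0]]'

```text
time_s: 14.8
tool_pos: [0.5259, -0.1481, 0.0352]
tool_rot: [-180.0, 0.0, 79.8]
force: [0.9, 0.3, -0.8]
grip_width: 0.0153
grasp_force: 50.0
```

```bash
python3 st.py
```

```text
t 14.8 lat -0.23 s -77.65 z 0.0352 rot [-1.80e+02  1.00e-02  7.98e+01] Fax -0.48 Flat 0.84 Fz -0.79
```

Emit:
arm_command --series '[[[-0.1,0,0],0],[[-0.2,0,0],0],[[-0.3,0,0],0],[[-0.4,0,0],0],[[-0.5,0,0],0]]'

```text
time_s: 15.3
tool_pos: [0.5259, -0.1485, 0.0352]
tool_rot: [-180.0, 0.0, 79.8]
force: [0.3, 0.6, -1.8]
grip_width: 0.0156
grasp_force: 50.0
```

Emit:
arm_command --series '[[[-0.1,0,0],0],[[-0.2,0,0],0],[[-0.3,0,0],0],[[-0.4,0,0],0],[[-0.5,0,0],0]]'

```text
time_s: 15.8
tool_pos: [0.5258, -0.149, 0.0352]
tool_rot: [180.0, 0.0, 79.8]
force: [0.4, -1.2, -1.5]
grip_width: 0.0156
grasp_force: 50.0
```

Emit:
arm_command --series '[[[-0.1,0,0],0],[[-0.2,0,0],0],[[-0.3,0,0],0],[[-0.4,0,0],0],[[-0.5,0,0],0]]'

```text
time_s: 16.3
tool_pos: [0.5257, -0.1494, 0.0353]
tool_rot: [180.0, -0.0, 79.8]
force: [0.5, 1.5, -0.9]
grip_width: 0.0153
grasp_force: 50.0
```

Emit:
arm_command --series '[[[-0.1,0,0],0],[[-0.2,0,0],0],[[-0.3,0,0],0],[[-0.4,0,0],0],[[-0.5,0,0],0]]'

```text
time_s: 16.8
tool_pos: [0.5257, -0.1499, 0.0353]
tool_rot: [180.0, -0.0, 79.8]
force: [2.3, 1.4, -1.8]
grip_width: 0.0154
grasp_force: 50.0
```

Emit:
arm_command --series '[[[-0.1,0,0],0],[[-0.2,0,0],0],[[-0.3,0,0],0],[[-0.4,0,0],0],[[-0.5,0,0],0]]'

```text
time_s: 17.3
tool_pos: [0.5255, -0.1505, 0.0352]
tool_rot: [180.0, 0.0, 79.8]
force: [2.3, 0.9, -1.9]
grip_width: 0.0155
grasp_force: 50.0
```

Emit:
arm_command --series '[[[-0.1,0,0],0],[[-0.2,0,0],0],[[-0.3,0,0],0],[[-0.4,0,0],0],[[-0.5,0,0],0]]'

```text
time_s: 17.8
tool_pos: [0.5254, -0.1511, 0.0353]
tool_rot: [180.0, 0.0, 79.8]
force: [1.0, 0.7, -1.8]
grip_width: 0.0158
grasp_force: 50.0
```

```bash
python3 - <<'E'
from h import *
p,d=viewer.read_camera('scene');cv2.imwrite('pics/s3.png',cv2.resize(p[170:260,190:310],None,fx=6,fy=6,interpolation=cv2.INTER_CUBIC))
E
python3 st.py
```

```text
t 17.85 lat -0.22 s -74.62 z 0.0352 rot [1.80e+02 1.00e-02 7.98e+01] Fax -1.18 Flat 1.81 Fz -0.3
```

View pics/s3.png

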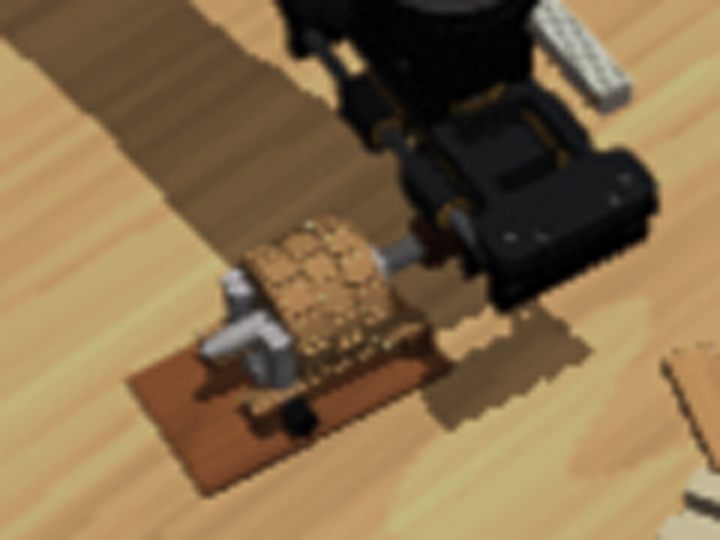

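The crop shows the shaft through the roller with its tip past the slot at (205,350). The collar is close to the roller face at (385,258), and the roller is beside the stop at (250,330). I keep creeping forward to find the firm contact.

Emit:
arm_command --series '[[[-0.1,0,0],0],[[-0.2,0,0],0],[[-0.3,0,0],0],[[-0.4,0,0],0],[[-0.5,0,0],0]]'

```text
time_s: 18.35
tool_pos: [0.5253, -0.1515, 0.0352]
tool_rot: [180.0, 0.0, 79.8]
force: [2.1, 1.2, -1.0]
grip_width: 0.0158
grasp_force: 50.0
```

Emit:
arm_command --series '[[[-0.1,0,0],0],[[-0.2,0,0],0],[[-0.3,0,0],0],[[-0.4,0,0],0],[[-0.5,0,0],0]]'

```text
time_s: 18.85
tool_pos: [0.5253, -0.1516, 0.0352]
tool_rot: [-180.0, -0.0, 79.8]
force: [2.5, 2.3, -0.5]
grip_width: 0.0156
grasp_force: 50.0
```

Emit:
arm_command --series '[[[-0.1,0,0],0],[[-0.2,0,0],0],[[-0.3,0,0],0],[[-0.3,0,0],0],[[-0.3,0,0],0]]'

```text
time_s: 19.35
tool_pos: [0.5253, -0.1517, 0.0352]
tool_rot: [180.0, -0.0, 79.8]
force: [1.7, 4.0, -1.4]
grip_width: 0.0151
grasp_force: 50.0
```

Contact is building; I step up gently.

Emit:
arm_command --series '[[[-0.1,0,0],0],[[-0.2,0,0],0],[[-0.3,0,0],0],[[-0.4,0,0],0],[[-0.4,0,0],0]]'

```text
time_s: 19.85
tool_pos: [0.5253, -0.1517, 0.0352]
tool_rot: [180.0, -0.1, 79.8]
force: [1.7, 5.9, -1.3]
grip_width: 0.0156
grasp_force: 50.0
```

```bash
python3 st.py
```

```text
t 19.85 lat -0.22 s -74.02 z 0.0352 rot [ 1.800e+02 -6.000e-02  7.983e+01] Fax -6.14 Flat 0.62 Fz -1.29
```

Emit:
arm_command --series '[[[-0.2,0,0],0],[[-0.4,0,0],0],[[-0.6,0,0],0],[[-0.8,0,0],0],[[-0.8,0,0],0]]'

```text
time_s: 20.35
tool_pos: [0.5253, -0.1517, 0.0353]
tool_rot: [180.0, -0.1, 79.9]
force: [2.2, 6.8, -0.9]
grip_width: 0.0157
grasp_force: 50.0
```

```bash
python3 st.py
```

```text
t 20.35 lat -0.21 s -73.97 z 0.0353 rot [ 1.800e+02 -1.100e-01  7.986e+01] Fax -7.06 Flat 0.95 Fz -0.85
```

Emit:
arm_command --series '[[[-0.3,0,0],0],[[-0.6,0,0],0],[[-0.9,0,0],0],[[-1,0,0],0],[[-1,0,0],0]]'

```text
time_s: 20.85
tool_pos: [0.5253, -0.1517, 0.0353]
tool_rot: [-180.0, -0.2, 79.9]
force: [2.5, 8.7, -1.0]
grip_width: 0.0156
grasp_force: 50.0
```

```bash
python3 st.py
```

```text
t 20.85 lat -0.24 s -73.96 z 0.0353 rot [-1.800e+02 -1.700e-01  7.989e+01] Fax -9.01 Flat 0.93 Fz -0.97
```

Emit:
arm_command --series '[[[-0.4,0,0],0],[[-0.8,0,0],0],[[-1.2,0,0],0],[[-1.5,0,0],0],[[-1.5,0,0],0]]'

```text
time_s: 21.35
tool_pos: [0.5253, -0.1518, 0.0353]
tool_rot: [-180.0, -0.3, 79.9]
force: [2.7, 10.9, 0.0]
grip_width: 0.0156
grasp_force: 50.0
```

Emit:
arm_command --series '[[[-0.1,0,0],0],[[-0.2,0,0],0],[[-0.3,0,0],0],[[-0.4,0,0],0],[[-0.4,0,0],0]]'

```text
time_s: 21.85
tool_pos: [0.5253, -0.1518, 0.0353]
tool_rot: [-180.0, -0.3, 79.9]
force: [2.4, 12.2, 0.2]
grip_width: 0.0153
grasp_force: 50.0
```

```bash
python3 st.py
```

```text
t 21.85 lat -0.22 s -73.88 z 0.0353 rot [-179.99   -0.29   79.94] Fax -12.45 Flat 0.21 Fz 0.24
```

Emit:
arm_command --series '[[[-0.3,0,0],0],[[-0.6,0,0],0],[[-0.9,0,0],0],[[-0.9,0,0],0],[[-0.9,0,0],0]]'

```text
time_s: 22.35
tool_pos: [0.5253, -0.1518, 0.0353]
tool_rot: [-180.0, -0.3, 80.0]
force: [3.3, 12.9, 0.2]
grip_width: 0.0154
grasp_force: 50.0
```

Emit:
arm_command --series '[[[0,0,0],0],[[0,0,0],0],[[0,0,0],0],[[0,0,0],0],[[0,0,0],0]]'

```text
time_s: 22.85
tool_pos: [0.5252, -0.1518, 0.0353]
tool_rot: [-180.0, -0.3, 80.0]
force: [3.8, 12.9, 0.2]
grip_width: 0.0155
grasp_force: 50.0
```

```bash
python3 st.py
```

```text
t 22.85 lat -0.27 s -73.86 z 0.0353 rot [-179.99   -0.34   79.98] Fax -13.34 Flat 1.44 Fz 0.18
```

Emit:
arm_command --series '[[[-0.2,0,0],0],[[-0.4,0,0],0],[[-0.6,0,0],0],[[-0.7,0,0],0],[[-0.7,0,0],0]]'

```text
time_s: 23.35
tool_pos: [0.5253, -0.1518, 0.0353]
tool_rot: [-180.0, -0.4, 80.0]
force: [3.2, 14.1, 0.1]
grip_width: 0.0151
grasp_force: 50.0
```

Emit:
arm_command --series '[[[0,0,0],0],[[0,0,0],0],[[0,0,0],0],[[0,0,0],0],[[0,0,0],0]]'

```text
time_s: 23.85
tool_pos: [0.5252, -0.1518, 0.0353]
tool_rot: [-180.0, -0.4, 80.0]
force: [3.9, 14.8, 0.1]
grip_width: 0.0159
grasp_force: 50.0
```

Emit:
arm_command --series '[[[0,0,0],0],[[0,0,0],0],[[0,0,0],0],[[0,0,0],0],[[0,0,0],0]]'

```text
time_s: 24.35
tool_pos: [0.5252, -0.1518, 0.0353]
tool_rot: [-180.0, -0.4, 80.0]
force: [3.2, 13.8, 0.3]
grip_width: 0.0155
grasp_force: 50.0
```

```bash
python3 st.py
python3 - <<'E'
from h import *
p,d=viewer.read_camera('scene');C=cam('scene');px,P=cloud(d,C)
a=np.deg2rad(-100.17);ux=np.array([np.cos(a),np.sin(a)]);uy=np.array([-ux[1],ux[0]])
s=(P[:,:2]-[.5127,-.2246])@ux;t=(P[:,:2]-[.5127,-.2246])@uy
m=(P[:,2]>.04)&(P[:,2]<.085)&(abs(t)<.035)
for k in np.arange(-.06,.06,.004):
    w=m&(s>=k)&(s<k+.004)
    if w.sum(): print(round(k*1e3),w.sum(),(P[w,2].max()*1e3).round(1),(t[w].max()*1e3).round(1))
cv2.imwrite('pics/s4.png',cv2.resize(p[170:260,190:310],None,fx=6,fy=6,interpolation=cv2.INTER_CUBIC))
E
```

```text
t 24.35 lat -0.26 s -73.85 z 0.0353 rot [-179.99   -0.39   80.  ] Fax -14.12 Flat 0.69 Fz 0.31
-60 6 55.6 10.8
-56 10 62.0 10.1
-52 14 60.7 10.5
-48 9 52.9 7.4
-44 8 53.1 4.8
-40 5 52.0 7.1
-36 7 55.3 7.9
-32 6 58.1 12.5
-28 1 58.7 -0.3
-24 18 74.5 27.8
-20 32 76.7 31.1
-16 33 77.5 31.8
-12 35 77.9 31.4
-8 28 75.2 30.3
-4 34 78.9 30.9
0 35 79.0 30.4
4 34 77.9 29.7
8 29 76.0 29.8
12 37 75.5 30.6
16 28 74.9 29.5
20 48 80.3 30.9
24 51 77.2 29.0
28 28 59.3 27.0
32 33 61.3 25.8
36 8 52.6 4.9
40 9 52.1 7.0
44 5 52.3 4.5
48 5 48.9 4.2
52 7 50.7 5.4
```

View pics/s4.png

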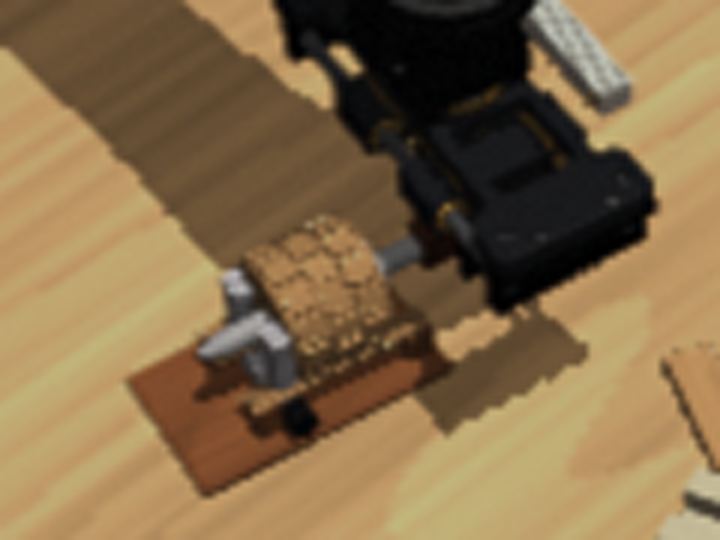

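The picture shows the roller at the stop (260,320) with the collar flush on its face (385,258). The push held 13–15 N for over a second. I unload by easing back, firm up the grip, then lift.

Emit:
arm_command --series '[[[1,0,0],0],[[2,0,0],0],[[3,0,0],0],[[4,0,0],0],[[5,0,0],0]]' --grip_force 60

```text
time_s: 24.9
tool_pos: [0.5253, -0.1517, 0.0353]
tool_rot: [-180.0, -0.1, 79.9]
force: [2.4, 4.4, -0.9]
grip_width: 0.0155
grasp_force: 60.0
```

Emit:
arm_command --series '[[[0.5,0,0],0],[[1,0,0],0],[[1.5,0,0],0],[[1.5,0,0],0],[[1.5,0,0],0]]'

```text
time_s: 25.4
tool_pos: [0.5253, -0.1517, 0.0352]
tool_rot: [180.0, 0.0, 79.8]
force: [2.3, 3.9, -1.1]
grip_width: 0.0154
grasp_force: 60.0
```

```bash
python3 st.py
```

```text
t 25.4 lat -0.22 s -74.02 z 0.0352 rot [1.800e+02 1.000e-02 7.979e+01] Fax -4.22 Flat 1.57 Fz -1.09
```

Emit:
arm_command --series '[[[0.4,0,0],0],[[0.8,0,0],0],[[1.2,0,0],0],[[1.5,0,0],0],[[1.5,0,0],0]]'

```text
time_s: 25.9
tool_pos: [0.5253, -0.1512, 0.0353]
tool_rot: [-180.0, 0.1, 79.8]
force: [1.1, 0.1, -0.8]
grip_width: 0.0156
grasp_force: 60.0
```

```bash
python3 st.py
```

```text
t 25.9 lat -0.3 s -74.43 z 0.0353 rot [-1.7999e+02  8.0000e-02  7.9750e+01] Fax -0.28 Flat 1.05 Fz -0.78
```

Emit:
arm_command --series '[[[0,0,-2],0],[[0,0,-5],0],[[0,0,-9],0],[[0,0,-14],0],[[0,0,-20],0]]'

```text
time_s: 26.4
tool_pos: [0.5254, -0.1499, 0.0556]
tool_rot: [-180.0, -0.0, 79.8]
force: [-0.5, 0.1, -2.3]
grip_width: 0.0156
grasp_force: 60.0
```

```bash
python3 st.py
```

```text
t 26.4 lat -0.43 s -75.81 z 0.0556 rot [-179.98   -0.     79.81] Fax -0.03 Flat -0.52 Fz -2.28
```

Emit:
arm_command --series '[[[0,0,-12],0],[[0,0,-30],0],[[0,0,-60],0],[[0,0,-90],0],[[0,0,-110],0]]'

```text
time_s: 26.9
tool_pos: [0.5266, -0.1499, 0.1685]
tool_rot: [179.8, 0.0, 79.8]
force: [-0.1, -0.4, -2.1]
grip_width: 0.0155
grasp_force: 60.0
```

Emit:
arm_command --series '[[[0,0,-3],0],[[0,0,-3],0],[[0,0,-3],0],[[0,0,-3],0],[[0,0,-3],0]]'

```text
time_s: 27.4
tool_pos: [0.5249, -0.1498, 0.1671]
tool_rot: [-179.9, -0.0, 79.8]
force: [-0.2, 0.4, -2.3]
grip_width: 0.0154
grasp_force: 60.0
```

```bash
python3 st.py
python3 - <<'E'
from h import *
p,d=viewer.read_camera('scene');C=cam('scene');px,P=cloud(d,C)
a=np.deg2rad(-100.17);ux=np.array([np.cos(a),np.sin(a)]);uy=np.array([-ux[1],ux[0]])
s=(P[:,:2]-[.5127,-.2246])@ux;t=(P[:,:2]-[.5127,-.2246])@uy
m=(P[:,2]>.1)&(P[:,2]<.23)&(abs(t)<.04)
for k in np.arange(-.056,.07,.004):
    w=m&(s>=k)&(s<k+.004)
    if w.sum(): print(round(k*1e3),w.sum(),(P[w,2].max()*1e3).round(1),(t[w].max()*1e3).round(1))
print(env.get_obs()['tool_pos'])
cv2.imwrite('pics/s5.png',cv2.resize(p[110:240,180:340],None,fx=4.5,fy=4.5,interpolation=cv2.INTER_CUBIC))
E
```

```text
t 27.4 lat -0.92 s -75.8 z 0.1671 rot [-1.7988e+02 -3.0000e-02  7.9810e+01] Fax -0.38 Flat -0.27 Fz -2.34
-56 20 191.5 9.1
-52 13 192.1 6.5
-48 9 184.1 7.2
-44 7 184.9 6.0
-40 9 183.0 5.1
-36 5 183.7 7.0
-32 2 191.2 12.0
-28 3 201.8 17.8
-24 32 207.1 28.3
-20 44 208.3 30.4
-16 41 209.5 31.0
-12 42 209.1 29.9
-8 38 207.7 28.9
-4 41 208.0 31.2
0 43 208.6 30.3
4 45 207.1 30.5
8 39 209.9 30.1
12 44 209.0 30.9
16 43 208.8 29.7
20 125 210.7 27.6
24 9 194.1 18.6
28 9 183.1 5.3
32 6 182.8 6.0
36 11 184.5 6.1
40 8 183.0 5.8
44 8 184.0 4.8
48 7 183.2 3.9
52 3 182.1 0.3
[ 0.52511542 -0.14982056  0.16731485]
```

View pics/s5.png

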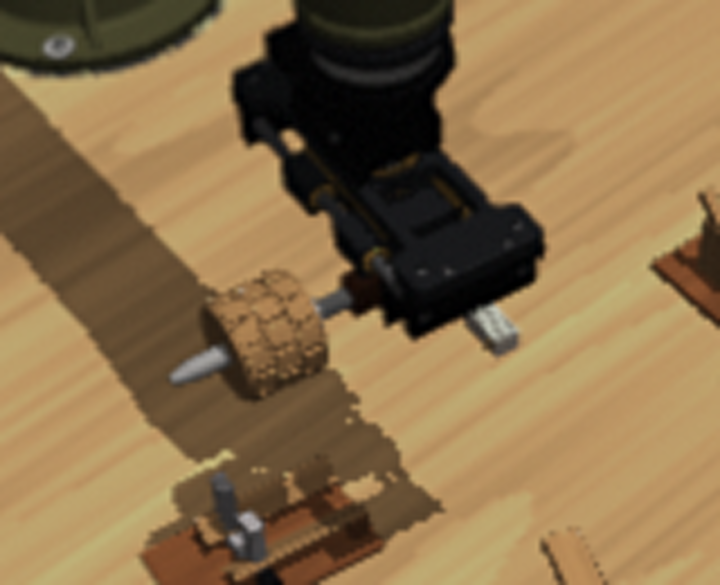

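The crop shows the roller hanging level on the shaft, clear of the trough, with the tip at (175,378) and the collar at (325,300). Carrying it back over the stand.

Emit:
arm_command --series '[[[15,-1,0],-0.01],[[45,-4,0],-0.03],[[85,-8,0],-0.05],[[125,-12,0],-0.07],[[165,-15,0],-0.0836]]'

```text
time_s: 27.95
tool_pos: [0.5397, 0.018, 0.1683]
tool_rot: [180.0, -0.0, 84.7]
force: [0.6, 0.1, -3.2]
grip_width: 0.0152
grasp_force: 60.0
```

Emit:
arm_command --series '[[[40,0,0],0],[[80,0,0],0],[[120,-1,0],0],[[155,-1,0],0],[[180,-1,0],0]]'

```text
time_s: 28.45
tool_pos: [0.5549, 0.1991, 0.1684]
tool_rot: [-180.0, -0.1, 84.8]
force: [-0.0, 0.1, -2.3]
grip_width: 0.0152
grasp_force: 60.0
```

Emit:
arm_command --series '[[[15,0,0],0],[[22,0,0],0],[[26,0,0],0],[[26,0,0],0],[[26,0,0],0]]'

```text
time_s: 28.95
tool_pos: [0.5588, 0.2186, 0.1681]
tool_rot: [180.0, 0.1, 84.5]
force: [0.8, 0.0, -2.3]
grip_width: 0.0156
grasp_force: 60.0
```

```bash
python3 -c "
from h import *
o=env.get_obs();print(o['time_s'],o['tool_pos'],o['tool_rot'],o['force'])"
```

```text
28.95 [0.55883154 0.21858386 0.16806956] [1.79998490e+02 6.58823314e-02 8.44754214e+01] [ 0.814731    0.04345438 -2.32948735]
```

Emit:
arm_command --series '[[[1.2,-0.5,10],-0.001],[[1.2,-0.5,25],-0.001],[[1.2,-0.5,45],-0.001],[[1.2,-0.5,62],-0.001],[[1.2,-0.5,70],-0.001]]'

```text
time_s: 29.45
tool_pos: [0.5566, 0.2204, 0.0952]
tool_rot: [-179.8, 0.1, 84.6]
force: [0.0, -0.2, -2.8]
grip_width: 0.0155
grasp_force: 60.0
```

Emit:
arm_command --series '[[[0,0,4],0],[[0,0,6],0],[[0,0,6],0],[[0,0,6],0],[[0,0,6],0]]'

```text
time_s: 29.95
tool_pos: [0.5585, 0.2217, 0.0929]
tool_rot: [179.9, -0.0, 84.6]
force: [-0.2, 0.2, -1.9]
grip_width: 0.0155
grasp_force: 60.0
```

```bash
python3 -c "
from h import *
o=env.get_obs();print(o['time_s'],o['tool_pos'],o['tool_rot'],o['force'])"
```

```text
29.95 [0.5585084  0.22165044 0.0929103 ] [ 1.79932084e+02 -1.50711106e-02  8.46490267e+01] [-0.18298371  0.15462052 -1.90315477]
```

Emit:
arm_command --series '[[[-1.5,-0.4,5],0],[[-1.5,-0.4,12],0],[[-1.5,-0.4,19],0],[[-1.5,-0.4,25],0],[[-1.5,-0.4,29],0]]'

```text
time_s: 30.45
tool_pos: [0.5571, 0.2198, 0.0621]
tool_rot: [-179.9, 0.0, 84.7]
force: [0.2, -0.1, -1.9]
grip_width: 0.0157
grasp_force: 60.0
```

Emit:
arm_command --series '[[[0,0,1],0],[[0,0,2],0],[[0,0,3],0],[[0,0,4],0],[[0,0,4],0]]'

```text
time_s: 30.95
tool_pos: [0.5576, 0.22, 0.0593]
tool_rot: [180.0, 0.0, 84.6]
force: [-0.6, 0.5, -1.5]
grip_width: 0.0152
grasp_force: 60.0
```

```bash
python3 -c "
from h import *
o=env.get_obs();print(o['time_s'],o['tool_pos'],o['tool_rot'],o['force'])"
```

```text
30.95 [0.55759177 0.21995623 0.05925137] [1.79992514e+02 6.66554508e-03 8.46447530e+01] [-0.59440826  0.52373345 -1.48619891]
```

Emit:
arm_command --series '[[[0,0,0.5],0],[[0,0,1],0],[[0,0,1.5],0],[[0,0,2],0],[[0,0,2.5],0]]'

```text
time_s: 31.45
tool_pos: [0.5575, 0.22, 0.0567]
tool_rot: [-180.0, 0.0, 84.6]
force: [0.7, 0.3, -2.6]
grip_width: 0.0154
grasp_force: 60.0
```

Emit:
arm_command --series '[[[0,0,0.3],0],[[0,0,0.6],0],[[0,0,0.9],0],[[0,0,1],0],[[0,0,1],0]]'

```text
time_s: 31.95
tool_pos: [0.5577, 0.22, 0.0559]
tool_rot: [180.0, 0.0, 84.6]
force: [-0.4, -0.0, -2.5]
grip_width: 0.0153
grasp_force: 60.0
```

```bash
python3 -c "
from h import *
o=env.get_obs();print(o['time_s'],o['tool_pos'],o['tool_rot'],o['force'])"
```

```text
31.95 [0.55773716 0.2199896  0.05588357] [1.79977551e+02 2.77938349e-03 8.46479928e+01] [-0.36361331 -0.01165786 -2.54500459]
```

Emit:
arm_command --series '[[[0,0,0.2],0],[[0,0,0.4],0],[[0,0,0.6],0],[[0,0,0.6],0],[[0,0,0.6],0]]'

```text
time_s: 32.45
tool_pos: [0.5579, 0.22, 0.0554]
tool_rot: [180.0, 0.0, 84.6]
force: [1.4, 0.4, 1.8]
grip_width: 0.0152
grasp_force: 60.0
```

Emit:
arm_command --series '[[[0,0,0.1],0],[[0,0,0.2],0],[[0,0,0.3],0],[[0,0,0.4],0],[[0,0,0.4],0]]'

```text
time_s: 32.95
tool_pos: [0.558, 0.22, 0.0552]
tool_rot: [179.9, 0.0, 84.6]
force: [-0.5, 0.3, 4.9]
grip_width: 0.0153
grasp_force: 60.0
```

```bash
python3 -c "
from h import *
o=env.get_obs();print(o['time_s'],o['tool_pos'],o['tool_rot'],o['force'])"
```

```text
32.95 [0.55796558 0.22002146 0.05517756] [1.79949155e+02 1.65297659e-03 8.46492083e+01] [-0.47434187  0.29181382  4.94508346]
```

Emit:
arm_command --series '[[[0,0,-0.2],0],[[0,0,-0.4],0],[[0,0,-0.5],0],[[0,0,-0.5],0],[[0,0,-0.5],0]]' --grip_force 5

```text
time_s: 33.45
tool_pos: [0.5579, 0.2201, 0.0552]
tool_rot: [180.0, -0.0, 84.6]
force: [3.7, 0.2, -0.2]
grip_width: 0.016
grasp_force: 5.0
```

Emit:
arm_command --series '[[[0,0,0],0],[[0,0,0],0],[[0,0,0],0],[[0,0,0],0],[[0,0,0],0]]' --grip 0.3

```text
time_s: 33.95
tool_pos: [0.5572, 0.22, 0.055]
tool_rot: [-180.0, 0.0, 84.7]
force: [-0.1, 0.0, -0.4]
grip_width: 0.0304
grasp_force: 0.0
```

```bash
python3 -c "
from h import *
o=env.get_obs();print(o['time_s'],o['tool_pos'],o['tool_rot'],o['force'],o['grip_width'])"
```

```text
33.95 [0.55716899 0.21997002 0.05501037] [-1.79961392e+02  1.75672989e-02  8.46571550e+01] [-0.12854558  0.04054189 -0.37816965] 0.03039061053045738
```

Released cleanly. Open a little more, lift straight up, move back to the earlier viewpoint and check.

Emit:
arm_command --series '[[[0,0,0],0],[[0,0,0],0],[[0,0,0],0],[[0,0,-5],0],[[0,0,-15],0]]' --grip -0.2

```text
time_s: 34.45
tool_pos: [0.557, 0.2198, 0.0701]
tool_rot: [-179.9, 0.0, 84.7]
force: [-0.3, -0.6, 0.5]
grip_width: 0.0517
grasp_force: 0.0
```

Emit:
arm_command --series '[[[0,0,-30],0],[[0,0,-65],0],[[0,0,-100],0],[[0,0,-125],0],[[0,0,-135],0]]'

```text
time_s: 34.95
tool_pos: [0.5588, 0.2211, 0.2092]
tool_rot: [179.7, -0.1, 84.7]
force: [-0.4, 0.1, 0.2]
grip_width: 0.0518
grasp_force: 0.0
```

Emit:
arm_command --series '[[[-40,0,0],0],[[-80,2,0],0],[[-98,5,0],0],[[-98,5,0],0],[[-98,5,0],0]]'

```text
time_s: 35.45
tool_pos: [0.553, 0.1222, 0.2049]
tool_rot: [-180.0, -0.0, 84.6]
force: [0.2, 1.0, 0.3]
grip_width: 0.0522
grasp_force: 0.0
```

Run:
```python
from h import *
o=env.get_obs();T=pose(o);print(o['time_s'],o['tool_pos'],o['tool_rot'])
p,d=viewer.read_camera('wrist');C=cam('wrist',T);cv2.imwrite('pics/w3.png',p)
px,P=cloud(d,C,(200,60,360,254));q=P[(P[:,2]>.055)&(P[:,2]<.11)]
print('high',cv2.minAreaRect(np.float32(q[:,:2]*1000)))
c=np.array([.556,.217]);a=np.deg2rad(-95.5);ux=np.array([np.cos(a),np.sin(a)]);uy=np.array([-ux[1],ux[0]])
s=(q[:,:2]-c)@ux;t=(q[:,:2]-c)@uy
for k in np.arange(-.034,.14,.006):
    m=(s>=k)&(s<k+.006)
    if m.sum(): print(round(k*1e3),m.sum(),(np.percentile(t[m],[0,50,100])*1e3).round(1),(q[m,2].max()*1e3).round(1))
```

```text
35.45 [0.55303544 0.12218567 0.20488165] [-1.79955505e+02 -2.08976440e-02  8.46169842e+01]
high ((552.8607788085938, 166.28317260742188), (155.3666229248047, 58.6756477355957), 83.90388488769531)
-28 103 [-6.2  1.7  8.6] 79.5
-22 126 [-6.3  1.2  8.6] 79.5
-16 136 [-6.4  1.6  8.7] 80.0
-10 131 [-6.4  0.8  8.7] 79.7
-4 125 [-6.5  1.6  8.7] 79.9
2 123 [-6.5  1.6  8.8] 79.4
8 118 [-5.6  1.6  8.8] 79.7
14 117 [-5.6  1.6  8.8] 80.5
20 101 [-5.8  1.5  8.8] 78.7
26 261 [-21.    0.6  24. ] 76.7
32 222 [-21.1   1.5  24. ] 76.1
38 115 [-10.1   1.5  12.8] 78.2
44 317 [-25.1   1.6  29.3] 94.4
50 425 [-27.1   2.7  31. ] 96.6
56 411 [-27.3   1.8  30.2] 98.4
62 394 [-27.5   1.8  30.3] 96.5
68 399 [-27.8   0.9  30.5] 97.0
74 359 [-27.9   2.6  30.7] 96.8
80 402 [-26.8   1.7  30.7] 97.2
86 375 [-27.    1.7  29.8] 97.6
92 205 [-26.8   2.6  30. ] 96.1
98 24 [-3.7  1.9  7.3] 72.5
104 267 [-20.7   2.4  24.4] 75.8
110 191 [-20.7   1.4  24.4] 75.6
116 53 [-3.8  1.4  7.4] 72.6
122 32 [-1.8  1.3  5.4] 71.0
128 4 [0.3 1.8 3.3] 68.1
```

View pics/w3.png

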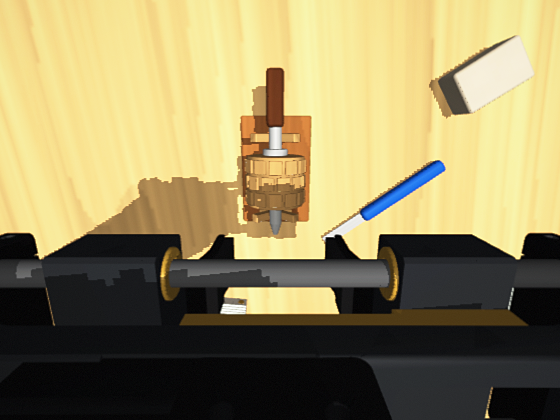

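The picture shows the spindle lying in both forks, with the handle at (275,97) and the tip at (276,232). The roller is against the collar at rows 155–215. The spindle is within about 0.5 mm of where it started, and the robot is clear, so I hand in.

```bash
python3 -c "
from cell import env
print(env.sign_off())"
```

```text
the job is handed in; nothing more can be done
None
```

I handed the job in at about 35 s of the 67 s allowed: the roller was bedded against the collar at 13–15 N for over a second, then lifted, and the spindle now lies back in both forks with the roller between them; hand-in gave no verdict.

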